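Weigh the tall pail

ROBOT

A 6-joint arm with a two-finger parallel gripper is mounted at the origin on the work surface. World frame = base frame: x ahead of the robot, y to its left, z up, the work surface at z = 0. Lengths are in m, angles in rad, forces in N, time in s.
With the tool pointing down it reaches from about 0.35 to 0.975 m from the base axis. Payload 4.9 kg.
Tool frame: the origin (TCP) lies midway between the tips of the shut fingers; the grasp point (between the pads) lies 19 mm behind it; z points along the fingers, y is the line along which they close (so a half turn about z gives the same grasp; the last joint's range is limited). The gripper opens to 85 mm and grips with 20 to 120 N. Pads are 22 mm wide; open, the fingers measure 114 mm over their backs; the gripper's body (76 mm by 85 mm) begins 54 mm behind the grasp point. The pads swing forward as they close: fully open they stand 13 mm farther back than shut.
Start: joints at [-1.257, 0.053, 1.613, -0, 1.476, -0.119], TCP at [0.262, -0.567, 0.231] pointing down, gripper open.
Joint ranges: [-3.01, 3.01], [-1.01, 2.22], [0.06, 2.58], [-1.02, 4.17], [0.09, 2.62], [-3.14, 3.14]. Speed limits (rad/s): [2.57, 2.57, 3.14, 3.14, 3.14, 3.14].

INTERFACE

Orientations are given as a rotation vector (axis times angle).
In Python, from station import ctrl gives the robot as it stands.
- The arm moves only by the tool step_arm, never from a script. Its argument "targets" is a list of rows, each an object with "travel": the shift along the world's x, y, z as a fraction of full scale, a list of three; "angular": the turn, a rotation vector about the world's x, y, z as a fraction of full scale, a list of three; "gripper": the opening, from 0 (shut) to 1 (fully open). In form: [{"travel": [x, y, z], "angular": [rx, ry, rz], "gripper": gripper}, ...]. A call has 1 to 10 rows; each row is the pose to reach, as a shift and turn from the pose commanded when the call began; what a row does not reach only later rows make up. Full scale, the value 1, is 0.6 m for a shift and pi/4 rad for a turn. A row lasts 1/10 s, in which the tool goes at most 50 mm and 8.59 degrees, less where a joint would pass 70% of its speed; a pose out of reach is approached as far as the arm can. A call with a number of a shift or a turn outside -1 to 1 is refused whole. A call with a gripper value outside its range is refused whole. The fingers move at their own pace and stop on an object; "squeeze" is the grip in N (left out, the last holds). Time passes only in rows, so rows that repeat a pose let the fingers close. It gives the time, the measured TCP pose, the force, the opening and the grip force at its end, in the units of the state.
- ctrl.get_obs(): the state, without advancing time (a new reading comes with each control period).
- ctrl.get_image(name): name is "side" or "top"; returns a dict with "img" (384x512x3 uint8, red, green, blue), "fx", "fy", "cx", "cy" (pixels), "D" ([k1, k2, p1, p2, k3] as OpenCV has them; the pictures are not rectified), "rvec" (rotation vector, rad) and "tvec" (3), from world to camera coordinates, as OpenCV has them. Camera axes: x right, y down, z forward; pixel columns grow to the right and rows downward; lengths in m; the calibration is good to about 2 mm. A picture is of the moment at which its call begins. There is no depth.
- ctrl.finish_job(): hands the job in; it is judged then, once.
The state is a dict: "t": time; "q": joint angles; "dq": joint speeds; "effort": joint torques, N m; "tool_pos": TCP position; "tool_rot": TCP orientation; "contact_force": force on the tool from outside, world axes, zero at the start; "wrist_torque": the same for the moment, N m; "opening": finger opening in m; "grip_force": force on a finger pad.
Only numpy, scipy, OpenCV 4.12 (cv2) and the standard library are available. Lean on these libraries where they do the work, as an engineer would, in place of code of your own. Each camera call takes 0.05 s, during which the arm holds its last target. There are 200 camera calls.

TASK

Pick up the tall tin pail by its handle and set it down upright in the middle of the bench scale's platform, without dropping it. Leave the short pail and the tall tin without a handle where they stand.

Things in the scene. Friction and masses are not known exactly. Their poses are not given: they have to be found in the camera images.
- tall_pail: Tall white closed tin pail, loose, 100 mm diameter, body 120 mm high, about 0.65 kg. A stiff upright steel bail (does not fold) carries a black grip bar over the lid: 74 mm long (pail's y), 18 mm thick (x), 18 mm high, centre 175 mm above the underside on the pail's axis, 46 mm free below it. The bail's wires rise at y = +-54 mm. Origin: centre of the underside; z up.
- short_pail: Short white tin pail: same 100 mm diameter, bail and grip bar, but the body is only 70 mm high, with the bar's centre 125 mm and its top 134 mm above the underside. Origin: centre of the underside; z up.
- plain_tin: A white tin as tall and wide as the tall pail (100 mm diameter, 120 mm high) with a flat lid and no handle. To be left alone. Origin: centre of the underside; z up.
- scale_pan (a point): Centre of the top face of the bench scale's square steel platform (190 x 190 mm, flat, without a rim), 50 mm above the table; z up, x and y along its edges. The scale is fixed to the table; its low grey console (top 36 mm above the table) sticks out 45 mm beyond the platform on its -x side.
Not all that is in view belongs to the job. Leave any brown or purple look-alike of the tall_pail alone.

How it is judged:
On the way:
1. the tall pail hangs from the gripper by its handle, its underside at least 60 mm above the table (height (world z) of tall_pail above 0.06 m and contact force between the fingers and tall_pail above 1 N and z of the grasp point in the frame of tall_pail above 0.14 m), for 0.2 s.
At the end, for the whole second after the job is handed in: The tall pail stands upright (within 0.1 rad) and at rest on the scale's platform, its axis within 25 mm of the platform's centre; the short pail and the plain tin are within 25 mm of where they started (horizontal distance between tall_pail and scale_pan below 0.025 m and z of tall_pail in the frame of scale_pan between -0.006 and 0.006 m and angle between tall_pail's own z axis and vertical below 0.1 rad and linear speed of tall_pail below 0.02 m/s and distance of each of short_pail, plain_tin from where it was at the start of the episode below 0.025 m); the robot touches nothing.
It fails at once if the tall pail is dropped, thrown or knocked over (it moves faster than 0.4 m/s without being touched by the fingers) (linear speed of tall_pail above 0.4 m/s and contact force between the fingers and tall_pail below 0.05 N).
It fails at once if the short pail is moved by more than 25 mm (distance of short_pail from where it was at the start of the episode above 0.025 m).
It fails at once if the plain tin is moved by more than 25 mm (distance of plain_tin from where it was at the start of the episode above 0.025 m).
It also fails if it takes over 40 s, if anything falls off the work surface, if the arm or the gripper's body presses on something with over 40 N, if the wrist force passes 120 N, or if a joint passes its speed limit or range.

## Working session

There is one attempt and no reset: what is moved stays moved. The work goes in short steps, Python scripts to look and compute and a tool call to move; the robot and the scene stay as the last step left them, time stands still between calls to the robot, and variables do not carry over. Pictures are saved under pics/ and viewed, at most 10 in all, crops included, and the job is handed in when it is done.

Besides the shell and the picture viewer there is one more tool, called after "Emit:" by a JSON object that holds its "fn" and its "kwargs", one argument or row to a line. step_arm: Moves the arm, as the interface text tells. Its arguments: {"type":"object","properties":{"targets":{"type":"array"},"squeeze":{"type":"number"}},"required":["targets"]}

```bash
mkdir -p pics
cat > h.py <<'E'
import numpy as np, cv2, pickle
from station import ctrl
def grab(n,tag):
    d=ctrl.get_image(n); pickle.dump(d,open(f'{tag}_{n}.pkl','wb')); return d
def load(n,tag): return pickle.load(open(f'{tag}_{n}.pkl','rb'))
def ray(d,uv):
    K=np.array([[d['fx'],0,d['cx']],[0,d['fy'],d['cy']],[0,0,1]])
    p=cv2.undistortPoints(np.array(uv,float).reshape(-1,1,2),K,np.array(d['D'],float)).reshape(-1,2)
    R=cv2.Rodrigues(np.array(d['rvec'],float))[0]; t=np.array(d['tvec'],float).ravel()
    return -R.T@t, np.c_[p,np.ones(len(p))]@R
def plane(d,uv,z):
    c,v=ray(d,uv); return c+v*((z-c[2])/v[:,2])[:,None]
def proj(d,P):
    K=np.array([[d['fx'],0,d['cx']],[0,d['fy'],d['cy']],[0,0,1]])
    return cv2.projectPoints(np.array(P,float).reshape(-1,1,3),np.array(d['rvec'],float),np.array(d['tvec'],float),K,np.array(d['D'],float))[0].reshape(-1,2)
E
python3 - <<'E'
from h import *
a=[grab(n,'a') for n in('top','side')]
for n,d in zip(('top','side'),a):
    cv2.imwrite(f'pics/{n}0.png',cv2.resize(d['img'][:,:,::-1],(800,600),interpolation=cv2.INTER_CUBIC)); print(n,ray(d,[[256,192]]))
o=ctrl.get_obs(); print(o)
E
```

```text
top (array([0.34365591, 0.03841397, 1.08252373]), array([[ 0.15871289,  0.00820797, -0.98746721]]))
side (array([ 0.6645516 , -0.74919314,  0.87311407]), array([[-0.16550018,  0.6907845 , -0.70390637]]))
{'t': 0.1, 'q': array([-1.25701292e+00,  5.32968863e-02,  1.61415351e+00,  2.36938602e-06,
        1.47599307e+00, -1.19022529e-01]), 'dq': array([-0.00065524, -0.00124217, -0.00160988,  0.00050927,  0.0001868 ,
        0.00035356]), 'effort': array([ 2.55164068e-04, -3.94906175e+01, -3.71363604e+01, -1.45647259e-04,
        3.89183508e-03, -9.43529756e-06]), 'tool_pos': array([ 0.26195138, -0.56683921,  0.23018411]), 'tool_rot': array([-3.06651926e+00, -6.74160213e-01,  2.78811267e-04]), 'contact_force': array([ 0.33986137, -0.36789263, -0.22987305]), 'wrist_torque': array([-0.00594417, -0.00228371,  0.05403241]), 'grip_force': 0.0, 'opening': 0.08555692870814348}
```

View pics/top0.png

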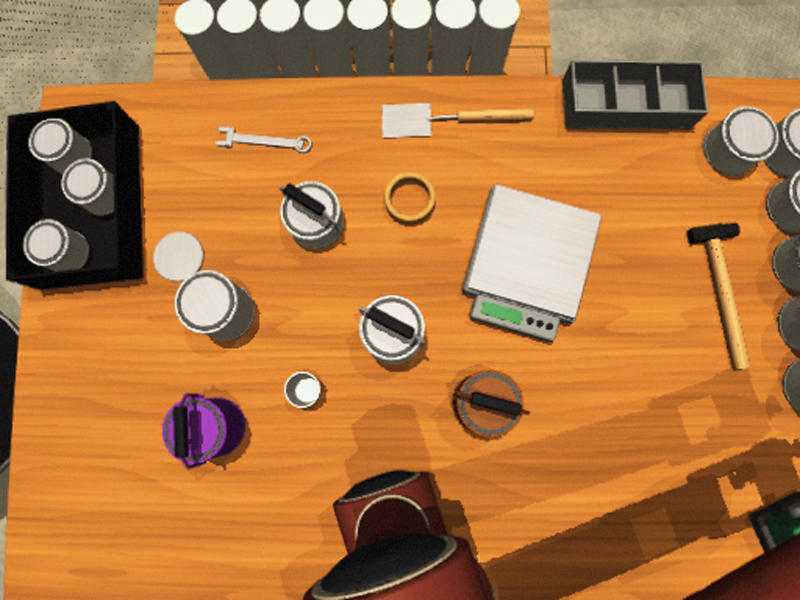

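View pics/side0.png

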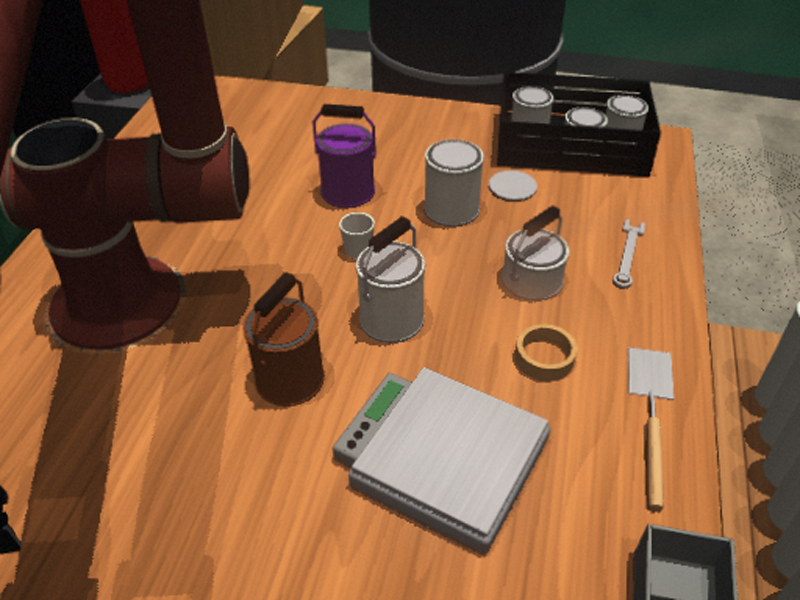

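Top view (800x600 px): the white pails with handles are at (392,328) and (312,212). The handle-less tin is at (208,303), and the purple (195,430) and brown (490,403) ones are look-alikes. In the side view, the one at (390,285) has a tall body and the one at (535,260) is short. So the tall pail is at top (392,328) / side (390,285). The scale's platform is centred near top (535,253). Next I'll measure these and confirm with a crop.

```bash
cat > m.py <<'E'
from h import *
def bar(d,roi,thr=60):
    x0,y0,x1,y1=roi
    m=(d['img'][y0:y1,x0:x1].max(2)<thr).astype(np.uint8)
    n,l,s,c=cv2.connectedComponentsWithStats(m)
    k=1+np.argmax(s[1:,4]); pts=np.argwhere(l==k)[:,::-1]+[x0,y0]
    r=cv2.minAreaRect(pts.astype(np.float32)); b=cv2.boxPoints(r)
    return np.array(r[0]),r,b,s[k,4]
def ends(b):
    i=np.argsort(b@(b[np.argmax([np.linalg.norm(b[j]-b[0]) for j in range(4)])]-b[0]))
    return b[i[:2]].mean(0),b[i[2:]].mean(0)
E
python3 - <<'E'
from m import *
t=load('top','a'); s=load('side','a'); f=.64
for name,rt,rs,z in(('tall',(225,192,278,225),(232,135,268,162),.175),('short',(175,112,222,145),(330,130,362,152),.125)):
    ct,r1,b1,n1=bar(t,rt); cs,r2,b2,n2=bar(s,rs); print(name,r1,n1,r2,n2)
    c1,v1=ray(t,[ct]);c2,v2=ray(s,[cs]);v1=v1[0];v2=v2[0]
    A=np.c_[v1,-v2]; k=np.linalg.lstsq(A,c2-c1,rcond=None)[0]
    p,q=c1+k[0]*v1,c2+k[1]*v2; print(' tri',(p+q)/2,'gap',np.linalg.norm(p-q))
    for d,b,c in((t,b1,ct),(s,b2,cs)):
        e=plane(d,ends(b),z); print(' plane c',plane(d,[c],z)[0],'yaw',np.arctan2(*(e[1]-e[0])[[1,0]]),'len',np.linalg.norm(e[1]-e[0]))
# platform corners in both views
for d,c in((t,[[495,185],[601,213],[574,321],[464,291]]),(s,[[425,368],[550,428],[488,540],[351,474]])):
    g=cv2.cvtColor(d['img'],cv2.COLOR_RGB2GRAY)
    q=cv2.cornerSubPix(g,np.array(c,np.float32).reshape(-1,1,2)*f,(4,4),(-1,-1),(3,50,.01)).reshape(-1,2)
    P=plane(d,q,.05); e=np.roll(P,-1,0)-P
    print('pan',P.round(4).tolist(),P.mean(0),'edges',np.linalg.norm(e,axis=1),np.arctan2(e[:,1],e[:,0]))
for n,u,z in(('tin',[208,303],.12),('brown',[490,403],.12)): print(n,plane(t,[np.array(u)*f],z))
A=cv2.resize(t['img'][100:240,170:310],(400,400),interpolation=2);B=cv2.resize(s['img'][120:230,215:375],(400,275),interpolation=2)
o=np.zeros((400,800,3),np.uint8);o[:,:400]=A;o[:275,400:]=B
cv2.imwrite('pics/crop.png',o[:,:,::-1])
E
```

```text
tall ((249.3567352294922, 206.48422241210938), (32.13512420654297, 8.062169075012207), 29.47589111328125) 235 ((249.04000854492188, 149.77999877929688), (8.917621612548828, 29.662160873413086), 55.304847717285156) 245
 tri [0.45549935 0.06135786 0.17635299] gap 9.439826037216206e-05
 plane c [0.45571103 0.06140862 0.175     ] yaw -2.091451377157937 len 0.0744909290574777
 plane c [0.45505118 0.06290864 0.175     ] yaw 1.0519331712208266 len 0.0793141668044547
short ((193.75405883789062, 127.07567596435547), (29.996803283691406, 8.993841171264648), 27.89727020263672) 210 ((348.7000427246094, 138.39999389648438), (6.7082037925720215, 18.782970428466797), 63.43495178222656) 91
 tri [0.66531413 0.2028249  0.13381262] gap 0.007231241485012592
 plane c [0.66459468 0.20316696 0.125     ] yaw -2.0765214496910573 len 0.07812877687049552
 plane c [0.66862146 0.21678276 0.125     ] yaw 0.8475229280673721 len 0.056470577369733335
pan [[0.7122, -0.1189, 0.05], [0.6596, -0.3001, 0.05], [0.4787, -0.2442, 0.05], [0.5264, -0.0576, 0.05]] [ 0.59420855 -0.18020313  0.05      ] edges [0.18861091 0.18931374 0.19265562 0.19567012] [-1.85352018  2.84216443  1.3205389  -0.31904503]
pan [[0.5332, -0.0637, 0.05], [0.7175, -0.1313, 0.05], [0.6618, -0.3079, 0.05], [0.481, -0.2565, 0.05]] [ 0.59837671 -0.18986013  0.05      ] edges [0.19633594 0.18519153 0.18788395 0.19978916] [-0.35161037 -1.87645828  2.86470805  1.3068031 ]
tin [[0.49506201 0.35269799 0.12      ]]
brown [[ 0.33722553 -0.09161392  0.12      ]]
```

View pics/crop.png

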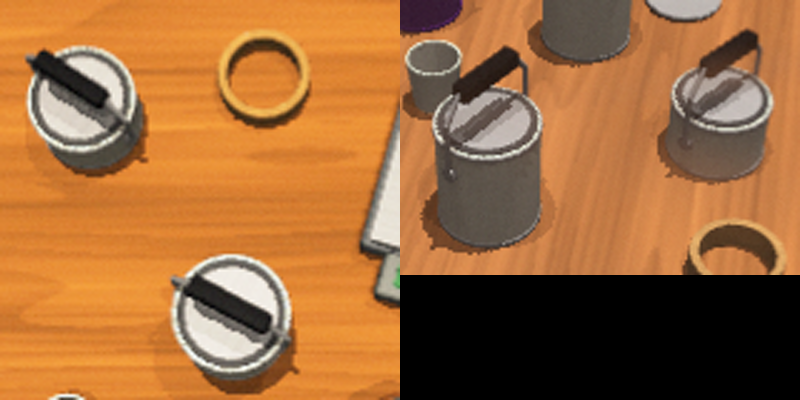

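The crop confirms it: the white tall-bodied pail is at lower left in the top crop and left in the side crop. Its bar triangulates to z = 0.176, which matches the tall pail. I'll move above it, going high to clear the brown pail.

Emit:
{"fn": "step_arm", "kwargs": {
  "targets": [
    {"travel": [0, 0, 0.08], "angular": [0, 0, 0], "gripper": 1},
    {"travel": [0, 0, 0.16], "angular": [0, 0, 0], "gripper": 1},
    {"travel": [0.29, 0.95, 0.16], "angular": [0, 0, 0.788], "gripper": 1},
    {"travel": [0.29, 0.95, 0.16], "angular": [0, 0, 0.788], "gripper": 1},
    {"travel": [0.29, 0.95, 0.16], "angular": [0, 0, 0.788], "gripper": 1},
    {"travel": [0.29, 0.95, 0.16], "angular": [0, 0, 0.788], "gripper": 1},
    {"travel": [0.29, 0.95, 0.16], "angular": [0, 0, 0.788], "gripper": 1},
    {"travel": [0.29, 0.95, 0.16], "angular": [0, 0, 0.788], "gripper": 1},
    {"travel": [0.29, 0.95, 0.16], "angular": [0, 0, 0.788], "gripper": 1},
    {"travel": [0.29, 0.95, 0.16], "angular": [0, 0, 0.788], "gripper": 1}
  ],
  "squeeze": 60
}}

```text
t: 1.1
tool_pos: [0.3788, -0.1828, 0.3269]
tool_rot: [-2.718, -1.576, -0.0]
contact_force: [0.4, 0.6, -0.5]
opening: 0.0854
grip_force: 0.0
```

Emit:
{"fn": "step_arm", "kwargs": {
  "targets": [
    {"travel": [0, 0, 0], "angular": [0, 0, 0], "gripper": 1},
    {"travel": [0, 0, 0], "angular": [0, 0, 0], "gripper": 1}
  ]
}}

```text
t: 1.3
tool_pos: [0.3791, -0.1839, 0.3271]
tool_rot: [2.715, 1.581, -0.001]
contact_force: [0.3, -0.0, 0.4]
opening: 0.0854
grip_force: 0.0
```

```bash
cat > pan.py <<'E'
from h import *
def pan(d,pts,z=.05):
    # platform: pale unsaturated pixels around the seed, edges at plane height
    h=cv2.cvtColor(d['img'],cv2.COLOR_RGB2HSV); m=((h[:,:,1]<40)&(h[:,:,2]>130)).astype(np.uint8)
    n,l,s,c=cv2.connectedComponentsWithStats(m); k=l[pts[1],pts[0]]
    cs=cv2.findContours((l==k).astype(np.uint8),0,1)[0]; c=max(cs,key=cv2.contourArea).reshape(-1,2)
    P=plane(d,cv2.convexHull(c).reshape(-1,2),z)[:,:2]
    return cv2.minAreaRect((P*1000).astype(np.float32)),s[k,4]
if __name__=='__main__':
    print(pan(load('top','a'),(342,162)),pan(load('side','a'),(288,290)))
    o=ctrl.get_obs(); R=cv2.Rodrigues(o['tool_rot'])[0]
    print(o['t'],o['tool_pos'],'yaw y',np.arctan2(R[1,1],R[0,1]),'z',R[:,2],o['q'])
E
python3 pan.py
```

```text
(((593.8404541015625, -180.61585998535156), (192.79808044433594, 191.42848205566406), 73.43452453613281), np.int32(4868)) (((579.3702392578125, -181.59234619140625), (196.930908203125, 231.11109924316406), 72.92127990722656), np.int32(7962))
1.3 [ 0.37909034 -0.18387495  0.32709688] yaw y -0.5161425346124664 z [-1.51081077e-04 -5.00678598e-04 -9.99999863e-01] [-6.28309407e-01 -4.95137877e-01  1.92097325e+00 -4.99084540e-04
  1.71558521e+00 -1.12238895e-01]
```

Emit:
{"fn": "step_arm", "kwargs": {
  "targets": [
    {"travel": [0.128, 0.409, 0], "angular": [0, 0, 0], "gripper": 1},
    {"travel": [0.128, 0.409, 0], "angular": [0, 0, 0], "gripper": 1},
    {"travel": [0.128, 0.409, 0], "angular": [0, 0, 0], "gripper": 1},
    {"travel": [0.128, 0.409, 0], "angular": [0, 0, 0], "gripper": 1},
    {"travel": [0.128, 0.409, 0], "angular": [0, 0, 0], "gripper": 1},
    {"travel": [0.128, 0.409, 0], "angular": [0, 0, 0], "gripper": 1},
    {"travel": [0.128, 0.409, 0], "angular": [0, 0, 0], "gripper": 1},
    {"travel": [0.128, 0.409, -0.08], "angular": [0, 0, 0], "gripper": 1},
    {"travel": [0.128, 0.409, -0.15], "angular": [0, 0, 0], "gripper": 1},
    {"travel": [0.128, 0.409, -0.15], "angular": [0, 0, 0], "gripper": 1}
  ]
}}

```text
t: 2.3
tool_pos: [0.4516, 0.0583, 0.2297]
tool_rot: [-2.714, -1.568, 0.019]
contact_force: [-1.4, 1.0, -1.3]
opening: 0.0854
grip_force: 0.0
```

Emit:
{"fn": "step_arm", "kwargs": {
  "targets": [
    {"travel": [0, 0, 0], "angular": [0, 0, 0], "gripper": 1}
  ]
}}

```text
t: 2.4
tool_pos: [0.4556, 0.0588, 0.2374]
tool_rot: [-2.719, -1.572, 0.002]
contact_force: [1.2, -1.2, 0.4]
opening: 0.0853
grip_force: 0.0
```

Run:
```python
from h import *
o=ctrl.get_obs(); R=cv2.Rodrigues(o['tool_rot'])[0]
print(o['t'],o['tool_pos'],'yaw y',np.arctan2(R[1,1],R[0,1]),'left',(np.array([.4555,.0616,.157])-o['tool_pos'])/.6)
s=grab('side','b'); cv2.imwrite('pics/b.png',cv2.resize(s['img'][70:270,150:416,::-1],(798,600),interpolation=2))
```

```text
2.4 [0.45558025 0.0587861  0.23741354] yaw y -0.5223229328608586 left [-1.33756584e-04  4.68984104e-03 -1.34022562e-01]
```

View pics/b.png

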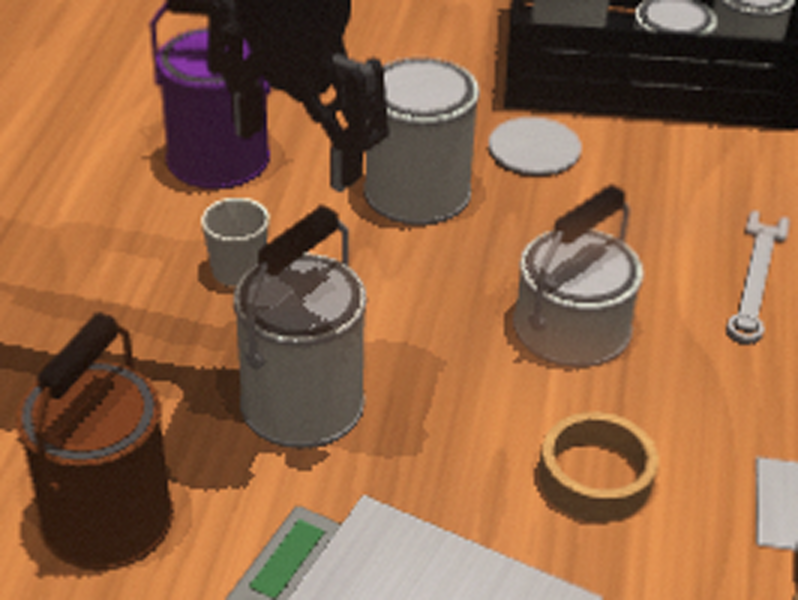

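The open fingers, with tips at crop (245,130) and (343,185), straddle the tall pail's bar at (298,240). I'll descend and close.

Emit:
{"fn": "step_arm", "kwargs": {
  "targets": [
    {"travel": [0, 0.003, -0.05], "angular": [0, 0, 0], "gripper": 1},
    {"travel": [0, 0.003, -0.1], "angular": [0, 0, 0], "gripper": 1},
    {"travel": [0, 0.003, -0.134], "angular": [0, 0, 0], "gripper": 1},
    {"travel": [0, 0.003, -0.134], "angular": [0, 0, 0], "gripper": 1},
    {"travel": [0, 0.003, -0.134], "angular": [0, 0, 0], "gripper": 0.5},
    {"travel": [0, 0.003, -0.134], "angular": [0, 0, 0], "gripper": 0.3},
    {"travel": [0, 0.003, -0.134], "angular": [0, 0, 0], "gripper": 0},
    {"travel": [0, 0.003, -0.134], "angular": [0, 0, 0], "gripper": 0},
    {"travel": [0, 0.003, -0.134], "angular": [0, 0, 0], "gripper": 0},
    {"travel": [0, 0.003, -0.134], "angular": [0, 0, 0], "gripper": 0}
  ],
  "squeeze": 60
}}

```text
t: 3.45
tool_pos: [0.4562, 0.0621, 0.158]
tool_rot: [2.716, 1.576, 0.001]
contact_force: [-0.5, -2.7, 4.4]
opening: 0.017
grip_force: 60.1
```

Emit:
{"fn": "step_arm", "kwargs": {
  "targets": [
    {"travel": [0, 0, 0], "angular": [0, 0, 0], "gripper": 0},
    {"travel": [0, 0, 0], "angular": [0, 0, 0], "gripper": 0},
    {"travel": [0, 0, 0], "angular": [0, 0, 0], "gripper": 0}
  ]
}}

```text
t: 3.75
tool_pos: [0.4563, 0.0622, 0.158]
tool_rot: [2.716, 1.576, 0.001]
contact_force: [-1.3, -2.1, 5.7]
opening: 0.0169
grip_force: 60.2
```

Emit:
{"fn": "step_arm", "kwargs": {
  "targets": [
    {"travel": [0, 0, 0.01], "angular": [0, 0, 0], "gripper": 0},
    {"travel": [0, 0, 0.03], "angular": [0, 0, 0], "gripper": 0},
    {"travel": [0, 0, 0.06], "angular": [0, 0, 0], "gripper": 0},
    {"travel": [0, 0, 0.1], "angular": [0, 0, 0], "gripper": 0},
    {"travel": [0, 0, 0.14], "angular": [0, 0, 0], "gripper": 0},
    {"travel": [0, 0, 0.18], "angular": [0, 0, 0], "gripper": 0},
    {"travel": [0, 0, 0.21], "angular": [0, 0, 0], "gripper": 0},
    {"travel": [0, 0, 0.22], "angular": [0, 0, 0], "gripper": 0},
    {"travel": [0, 0, 0.22], "angular": [0, 0, 0], "gripper": 0},
    {"travel": [0, 0, 0.22], "angular": [0, 0, 0], "gripper": 0}
  ]
}}

```text
t: 4.75
tool_pos: [0.455, 0.0625, 0.2873]
tool_rot: [-2.716, -1.576, 0.004]
contact_force: [0.1, 0.3, -5.9]
opening: 0.0166
grip_force: 58.7
```

Run:
```python
from h import *
o=ctrl.get_obs(); print(o['t'],o['tool_pos'],o['opening'],o['grip_force'],o['contact_force'],(np.array([.595,-.183])-o['tool_pos'][:2])/.6)
s=grab('side','c'); cv2.imwrite('pics/c.png',cv2.resize(s['img'][70:270,150:416,::-1],(798,600),interpolation=2))
```

```text
4.75 [0.45500613 0.06249087 0.28726491] 0.01658712238903651 58.743597865104675 [ 0.05594281  0.34058739 -5.91441533] [ 0.23332312 -0.40915146]
```

View pics/c.png

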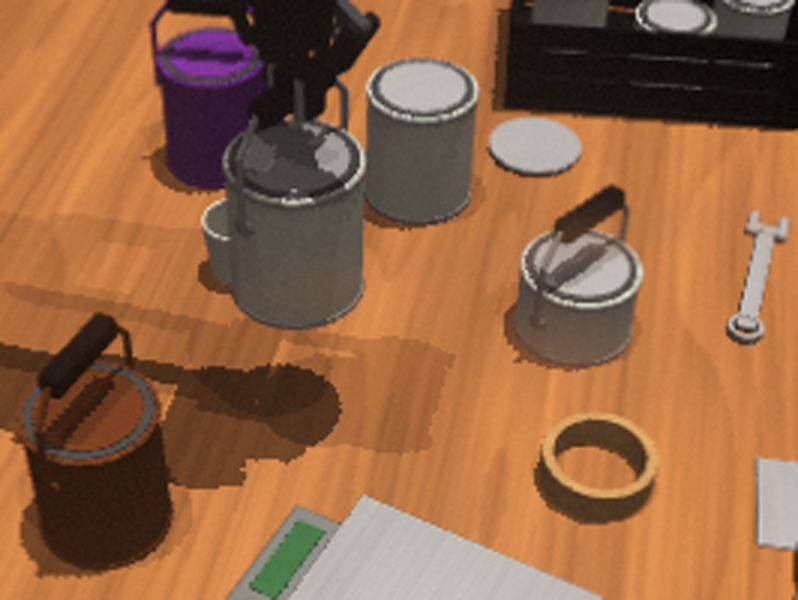

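The pail hangs upright in the gripper, with its body at crop (295,230). I'll carry it over the scale.

Emit:
{"fn": "step_arm", "kwargs": {
  "targets": [
    {"travel": [0.012, -0.02, 0], "angular": [0, 0, 0], "gripper": 0},
    {"travel": [0.035, -0.06, 0], "angular": [0, 0, 0], "gripper": 0},
    {"travel": [0.066, -0.115, 0], "angular": [0, 0, 0], "gripper": 0},
    {"travel": [0.1, -0.175, 0], "angular": [0, 0, 0], "gripper": 0},
    {"travel": [0.135, -0.235, 0], "angular": [0, 0, 0], "gripper": 0},
    {"travel": [0.168, -0.295, 0], "angular": [0, 0, 0], "gripper": 0},
    {"travel": [0.198, -0.348, 0], "angular": [0, 0, 0], "gripper": 0},
    {"travel": [0.22, -0.386, 0], "angular": [0, 0, 0], "gripper": 0},
    {"travel": [0.232, -0.407, 0], "angular": [0, 0, 0], "gripper": 0},
    {"travel": [0.233, -0.409, 0], "angular": [0, 0, 0], "gripper": 0}
  ]
}}

```text
t: 5.8
tool_pos: [0.5955, -0.1848, 0.2874]
tool_rot: [-2.717, -1.573, 0.003]
contact_force: [0.4, 0.4, -5.4]
opening: 0.0171
grip_force: 58.8
```

Emit:
{"fn": "step_arm", "kwargs": {
  "targets": [
    {"travel": [0, 0, 0], "angular": [0, 0, 0], "gripper": 0},
    {"travel": [0, 0, -0.03], "angular": [0, 0, 0], "gripper": 0},
    {"travel": [0, 0, -0.06], "angular": [0, 0, 0], "gripper": 0},
    {"travel": [0, 0, -0.08], "angular": [0, 0, 0], "gripper": 0},
    {"travel": [0, 0, -0.09], "angular": [0, 0, 0], "gripper": 0},
    {"travel": [0, 0, -0.09], "angular": [0, 0, 0], "gripper": 0},
    {"travel": [0, 0, -0.09], "angular": [0, 0, 0], "gripper": 0}
  ]
}}

```text
t: 6.5
tool_pos: [0.5957, -0.1829, 0.2352]
tool_rot: [2.717, 1.577, 0.0]
contact_force: [0.5, 0.5, -5.9]
opening: 0.0169
grip_force: 58.8
```

Run:
```python
from h import *
o=ctrl.get_obs(); print(o['t'],o['tool_pos'],o['opening'],o['grip_force'],o['contact_force'])
s=grab('side','d'); cv2.imwrite('pics/d.png',cv2.resize(s['img'][150:366,200:380,::-1],(500,600),interpolation=2))
print('pail bottom px predicted if on axis',proj(s,[*[[.595,-.183,.05]],[.595,-.183,.076]]))
```

```text
6.5 [ 0.59567906 -0.18292493  0.23515106] 0.016889765787986916 58.79666805267334 [ 0.54414717  0.48936448 -5.85699479]
pail bottom px predicted if on axis [[288.79873438 283.61571565]
 [289.33896944 276.0738654 ]]
```

View pics/d.png

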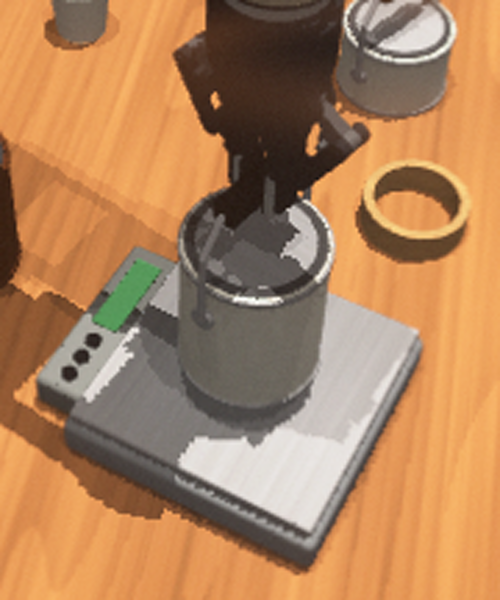

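The pail hovers about 27 mm over the middle of the platform, with its body at crop (252,300). I'll lower it gently.

Emit:
{"fn": "step_arm", "kwargs": {
  "targets": [
    {"travel": [0, 0, -0.01], "angular": [0, 0, 0], "gripper": 0},
    {"travel": [0, 0, -0.02], "angular": [0, 0, 0], "gripper": 0},
    {"travel": [0, 0, -0.03], "angular": [0, 0, 0], "gripper": 0},
    {"travel": [0, 0, -0.036], "angular": [0, 0, 0], "gripper": 0},
    {"travel": [0, 0, -0.04], "angular": [0, 0, 0], "gripper": 0},
    {"travel": [0, 0, -0.043], "angular": [0, 0, 0], "gripper": 0},
    {"travel": [0, 0, -0.045], "angular": [0, 0, 0], "gripper": 0},
    {"travel": [0, 0, -0.045], "angular": [0, 0, 0], "gripper": 0},
    {"travel": [0, 0, -0.045], "angular": [0, 0, 0], "gripper": 0}
  ]
}}

```text
t: 7.45
tool_pos: [0.5956, -0.183, 0.2081]
tool_rot: [2.717, 1.577, 0.0]
contact_force: [0.5, -0.0, -5.5]
opening: 0.0167
grip_force: 58.8
```

Not in contact yet, so I'll go down a few mm more.

Emit:
{"fn": "step_arm", "kwargs": {
  "targets": [
    {"travel": [0, 0, -0.0015], "angular": [0, 0, 0], "gripper": 0},
    {"travel": [0, 0, -0.003], "angular": [0, 0, 0], "gripper": 0},
    {"travel": [0, 0, -0.003], "angular": [0, 0, 0], "gripper": 0},
    {"travel": [0, 0, -0.003], "angular": [0, 0, 0], "gripper": 0}
  ]
}}

```text
t: 7.85
tool_pos: [0.5959, -0.1832, 0.208]
tool_rot: [2.716, 1.576, 0.002]
contact_force: [-4.0, 0.4, 5.7]
opening: 0.0168
grip_force: 60.4
```

In contact: the force has reversed to +5.7 N. I'll release it, then retreat straight up.

Emit:
{"fn": "step_arm", "kwargs": {
  "targets": [
    {"travel": [0, 0, 0], "angular": [0, 0, 0], "gripper": 0.25},
    {"travel": [0, 0, 0], "angular": [0, 0, 0], "gripper": 0.4},
    {"travel": [0, 0, 0], "angular": [0, 0, 0], "gripper": 0.7},
    {"travel": [0, 0, 0], "angular": [0, 0, 0], "gripper": 1},
    {"travel": [0, 0, 0], "angular": [0, 0, 0], "gripper": 1},
    {"travel": [0, 0, 0], "angular": [0, 0, 0], "gripper": 1},
    {"travel": [0, 0, 0], "angular": [0, 0, 0], "gripper": 1}
  ],
  "squeeze": 20
}}

```text
t: 8.55
tool_pos: [0.5955, -0.183, 0.2061]
tool_rot: [2.717, 1.577, 0.0]
contact_force: [0.2, 0.2, -0.2]
opening: 0.0848
grip_force: 0.0
```

Emit:
{"fn": "step_arm", "kwargs": {
  "targets": [
    {"travel": [0, 0, 0.03], "angular": [0, 0, 0], "gripper": 1},
    {"travel": [0, 0, 0.08], "angular": [0, 0, 0], "gripper": 1},
    {"travel": [0, 0, 0.13], "angular": [0, 0, 0], "gripper": 1},
    {"travel": [0, 0, 0.19], "angular": [0, 0, 0], "gripper": 1},
    {"travel": [0, 0, 0.19], "angular": [0, 0, 0], "gripper": 1},
    {"travel": [0, 0.08, 0.19], "angular": [0, 0, 0], "gripper": 1},
    {"travel": [-0.1, 0.16, 0.19], "angular": [0, 0, 0], "gripper": 1},
    {"travel": [-0.15, 0.25, 0.19], "angular": [0, 0, 0], "gripper": 1},
    {"travel": [-0.15, 0.25, 0.19], "angular": [0, 0, 0], "gripper": 1},
    {"travel": [-0.15, 0.25, 0.19], "angular": [0, 0, 0], "gripper": 1}
  ]
}}

```text
t: 9.55
tool_pos: [0.5038, -0.0301, 0.3217]
tool_rot: [2.713, 1.582, 0.003]
contact_force: [-0.3, -0.6, -0.3]
opening: 0.0857
grip_force: 0.0
```

Run:
```python
from m import *
o=ctrl.get_obs(); print(o['t'],o['tool_pos'],o['opening'],o['contact_force'])
s=grab('side','e'); t=grab('top','e')
A=cv2.resize(s['img'][110:366,200:380],(422,600),interpolation=2); B=cv2.resize(t['img'][90:270,220:400],(378,378),interpolation=2)
w=np.zeros((600,800,3),np.uint8);w[:,:422]=A;w[:378,422:]=B; cv2.imwrite('pics/e.png',w[:,:,::-1])
for c in([.595,-.183,.225],): print(proj(t,[c]),proj(s,[c]))
for d in(t,s):
    u=proj(d,[[.595,-.183,.225]])[0].astype(int)
    try:
        c,r,b,n=bar(d,(u[0]-24,u[1]-18,u[0]+24,u[1]+18)); print(r,n,plane(d,[c],.225))
    except Exception as ex: print(ex)
```

```text
9.55 [ 0.50381196 -0.03008094  0.32168771] 0.08569090918322785 [-0.34252674 -0.58504668 -0.25596278]
[[357.89958145 141.48893278]] [[292.84867227 226.45215491]]
((370.20489501953125, 137.73927307128906), (11.673674583435059, 27.65549087524414), 13.392498016357422) 132 [[ 0.60367546 -0.21119011  0.225     ]]
((292.3868713378906, 226.37557983398438), (11.435437202453613, 38.40961456298828), 47.72631072998047) 409 [[ 0.59417486 -0.18300132  0.225     ]]
```

View pics/e.png

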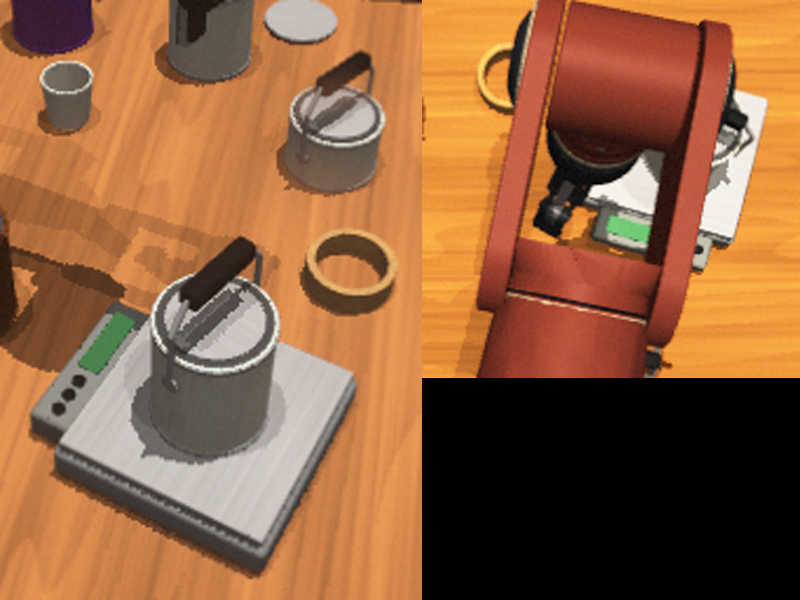

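The pail stands upright on the platform at crop (212,365). Its bar measures (0.594, -0.183), within about 10 mm of the platform's centre. The gripper is clear, so I'll hand it in.

```bash
python3 -c "
from station import ctrl
print(ctrl.finish_job())"
```

```text
the job is handed in; nothing more can be done
None
```

The tall pail stands upright on the scale's platform, within about 10 mm of its centre by my camera measurements. The short pail and the plain tin were not touched, and the job is handed in; no verdict came back.

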